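# Unload the vial rack from the orbital shaker

### The job

The shaking run is over: unload the vial rack. The red two-armed lock nut on the shaker has a left-hand thread, so push its arms round clockwise (seen from above), at least three quarters of a turn from how it stands now, and never tighten it; then slide the blue clamp bar back by either of its black knobs as far as it goes and set the vial rack gently down, upright and flat, in the empty steel tray. Leave the nut loose and the bar open, keep the rack upright all the way, and do not shift anything else on the shaker or the bench.

Things in the scene. Friction and masses are not known exactly. Their poses are not given: they have to be found in the camera images.
- shaker: Orbital shaker, fixed: cream housing 300 x 300 mm, platform top (dark mat) 104 mm above the bench. Origin: centre of the underside; x points from the nut's half to the rack's half, z up. Fence: 8 mm thick, 20 mm high over the mat, touches the rack at x = +95.5 mm. Bottle holders (steel fingers 30 mm high) at x = -90, y = +98 and -98 mm: one holds a tall bottle, the other a low jar.
- lock_nut (a joint): Angle of the red lock nut on its upright stud, rad; grows CLOCKWISE seen from above, which loosens it (it rises 2 mm a turn and stays on the stud). Starts tight at 0.3 to 1.5; hard tight at 0; stops at 12.5. Grips the bar by friction until about 3: turning takes 0.25 to 0.7 N m at first, ever less as it loosens, under 0.1 N m once free; stays where left. Needed: over 4.75.
- stud_mid (a point): Point on the axis of the lock nut's stud, at half the height of the nut's arms: 134 mm above the bench. The steel stud (11 mm thick) ends 22 mm above this point. Under the nut lie a dark square clamp plate (40 mm) and the bar's steel tongue between two low rails (tops 114 and 118 mm above the bench).
- nut_end (a point): Middle of the outer end of one of the lock nut's two equal arms, 55 mm from the axis (the other arm is exactly opposite). Arms: red, 10 mm thick (rounded end 16 mm thick), 16 mm high (8 mm above and below this point), with two white grooves each; hub 32 mm, flange under it 35 mm in diameter, from 17 mm below to 11 mm above this point.
- clamp_bar (a joint): How far the clamp bar is slid back from the rack, along -x of the shaker, m: 0 clamped, 0.045 fully open (stop). Held by the tight nut against 12 to 25 N (do not force it); slides with 3 to 6 N once the nut is loose; stays where it is left. Needed: over 0.035.
- bar_knob (a point): Middle of the black knob at the +y end of the blue clamp bar (28 mm in diameter, 22 mm high, on a thin neck), 179 mm above the bench; knob top 11 mm higher. The bar (160 mm along the shaker's y, 14 mm thick, top 156 mm above the bench) lies under it; its lip reaches 16.5 mm from the knob's axis over the rack's edge. A flat slotted steel tongue runs from the bar under the nut.
- bar_knob2 (a point): Middle of the same kind of knob at the -y end of the bar, 132 mm from the first. The bar runs in a guide: it slides when pushed at either knob.
- vial_rack_mid (a point): Centre, half-way up, of the yellow rack full of blue-capped vials: 60 mm (its x) x 150 mm (its y) x 45 mm high (22.5 mm above and below this point); caps rise a further 12 mm inside an area of 40 x 130 mm. Loose, 0.2 to 0.4 kg. At the start it stands on the shaker between fence and clamp bar; take it by its 60 mm width.
- tray_in (a point): Centre of the inner floor of the empty steel tray, fixed on the bench: outside 230 mm (its x) x 150 mm (its y), 4 mm walls, rim 16 mm above the bench, inner floor 4 mm above the bench. x and y along its sides.
- media_bottle_mid (a point): Middle of the tall bottle in one of the shaker's holders, blue cap, 70 mm in diameter, 140 mm high (70 mm above and below this point). Loose, leave alone.
- low_jar_mid (a point): Middle of the low jar in the other holder, blue cap, 70 mm in diameter, 50 mm high. Loose, leave alone.
- tip_box_mid (a point): Middle of the red pipette-tip box on the bench, 122 mm (its x) x 82 mm, 58 mm high. Loose, leave alone.
- empty_rack_mid (a point): Middle of an empty yellow rack (no blue caps) on the bench, 60 x 150 x 45 mm, long side along its y. Loose, leave alone.
- spray_bottle_mid (a point): White spray bottle on the bench, 68 mm in diameter, 209 mm high, head 60 mm long; this point is on its axis 100 mm up. Loose, leave alone.
- pipette_mid (a point): Middle of a blue and white micropipette lying on the bench, about 250 mm long (its y) and 26 mm thick. Loose, leave alone.
There are look-alikes about, which are no part of the job. What is shaped like the part that bears vial_rack_mid but turquoise is not meant.

How it is judged:
By the outcome, as a careful person would: the job done as asked, in the order asked, and still so for the second after the job is handed in, with the robot touching nothing.
It also fails if it takes over 72 s, if anything falls off the work surface, if the arm or the gripper's body presses on something with over 40 N, if the wrist force passes 120 N, or if a joint passes its speed limit or range.

### The arm

A 6-joint arm with a two-finger parallel gripper is mounted at the origin on the work surface. World frame = base frame: x ahead of the robot, y to its left, z up, the work surface at z = 0. Lengths are in m, angles in rad, forces in N, time in s.
With the tool pointing down it reaches from about 0.3 to 0.875 m from the base axis. Payload 6.4 kg.
Tool frame: the origin (TCP) lies where the fingers leave the gripper's body, on its centre line; the fingertips stand 73 mm ahead of it and the grasp point (between the pads) lies 54 mm ahead of it; z points along the fingers, y is the line along which they close (so a half turn about z gives the same grasp; the last joint's range is limited). The gripper opens to 85 mm and grips with 20 to 120 N. Pads are 22 mm wide; open, the fingers measure 114 mm over their backs; the gripper's body (76 mm by 85 mm) begins 54 mm behind the grasp point. The pads swing forward as they close: fully open they stand 13 mm farther back than shut.
Start: joints at [-1.396, 0.181, 1.607, -0, 1.354, -0.206], TCP at [0.214, -0.534, 0.304] pointing down, gripper open.
Joint ranges: [-2.99, 2.99], [-0.89, 2.07], [0.3, 2.58], [-1.14, 4.28], [0, 2.63], [-3.12, 3.12]. Speed limits (rad/s): [2.57, 2.57, 3.01, 3.14, 3.14, 3.14].

### API

Orientations are given as [roll, pitch, yaw] about the fixed x, y, z axes, in that order (R = Rz(yaw) Ry(pitch) Rx(roll)).
In Python, from cell import bot gives the robot as it stands.
- The arm moves only by the shell command python3 -m inch 'ROWS' [FORCE]. ROWS is a JSON object of lists of equal length, an entry for each row: "jaw": the opening, from 0 (shut) to 1 (fully open); "linear": the shift along the tool's x, y, z in m, a list of three; "roll": the turn about the tool's z in rad. In form: {"jaw": [jaw, ...], "linear": [[dx, dy, dz], ...], "roll": [roll, ...]}. A call has 1 to 5 rows; each row shifts and turns the commanded pose from where the row before left it, along the tool's axes as they then stand; what a row does not reach is not made up. A row lasts 1/12 s, in which the tool goes at most 41.7 mm and 7.16 degrees, less where a joint would pass 70% of its speed; a pose out of reach is approached as far as the arm can. A call is refused whole if a number of a shift passes 0.0417 or a number of a turn 0.125, either way. A call with a gripper value outside its range is refused whole. The fingers move at their own pace and stop on an object; FORCE is the grip in N (left out, the last holds). Time passes only in rows, so rows that do not move let the fingers close. It gives the time, the measured TCP pose, the force, the opening and the grip force at its end, in the units of the state.
- bot.get_state(): the state, without advancing time (a new reading comes with each control period).
- bot.capture(name): name is "scene" or "side" or "wrist"; returns a dict with "frame" (400x640x3 uint8, red, green, blue), "depth" (400x640 float32, m along the optical axis (not along the pixel's ray), 0 where there is no reading), "intrinsics" (3x3 intrinsics, pixels), "eye" and "orientation" of the camera in the world; the wrist camera has in their place "hand_eye" (4x4, takes a point from camera to tool coordinates, whose origin is the TCP and whose axes are the flange's). Camera axes: x right, y down, z forward; pixel columns grow to the right and rows downward; lengths in m; the calibration is good to about 2 mm. A picture is of the moment at which its call begins: read the wrist's pose just before it.
- bot.hand_in(): hands the job in; it is judged then, once.
The state is a dict: "time_s": time; "qpos": joint angles; "joint_vel": joint speeds; "effort": joint torques, N m; "tcp_pos": TCP position; "eef_rot": TCP orientation; "ft_force": force on the tool from outside, world axes, zero at the start; "torque": the same for the moment, N m; "width": finger opening in m; "gripper_force": force on a finger pad.
Only numpy, scipy, OpenCV 4.12 (cv2) and the standard library are available. Lean on these libraries where they do the work, as an engineer would, in place of code of your own. Each camera call takes 0.05 s, during which the arm holds its last target. There are 200 camera calls.

## Working session

There is one attempt and no reset: what is moved stays moved. The work goes in short steps, Python scripts to look and compute and a shell command to move; the robot and the scene stay as the last step left them, time stands still between calls to the robot, and variables do not carry over. Pictures are saved under pics/ and viewed, at most 12 in all, crops included, and the job is handed in when it is done.

```bash
ls; mkdir -p pics; cat > h.py <<'E'
import numpy as np, cv2
from cell import bot
from scipy.spatial.transform import Rotation as R
def cap(n):
    s=bot.get_state(); c=bot.capture(n)
    K=np.array(c["intrinsics"])
    if n=="wrist":
        T=np.eye(4); T[:3,:3]=R.from_euler('xyz',s["eef_rot"]).as_matrix(); T[:3,3]=s["tcp_pos"]
        T=T@np.array(c["hand_eye"]); c["eye"]=T[:3,3]; c["Rm"]=T[:3,:3]
    else:
        o=np.array(c["orientation"]); c["raw"]=o
        c["Rm"]=o if o.shape==(3,3) else (R.from_euler('xyz',o).as_matrix() if o.size==3 else R.from_quat(o).as_matrix())
        c["eye"]=np.array(c["eye"])
    c["K"]=K; return c
def ray(c,uv): 
    uv=np.atleast_2d(np.array(uv,float)); d=np.c_[uv,np.ones(len(uv))]@np.linalg.inv(c["K"]).T
    return d@c["Rm"].T
def plane(c,uv,z):
    d=ray(c,uv); return c["eye"]+d*((z-c["eye"][2])/d[:,2])[:,None]
def cloud(c):
    v,u=np.mgrid[:400,:640]; d=ray(c,np.c_[u.ravel(),v.ravel()])
    P=c["eye"]+d*c["depth"].ravel()[:,None]; P[c["depth"].ravel()==0]=np.nan
    return P.reshape(400,640,3)
def proj(c,p):
    q=(np.atleast_2d(p)-c["eye"])@c["Rm"]@c["K"].T; return q[:,:2]/q[:,2:]
def save(c,f): cv2.imwrite("pics/"+f,cv2.cvtColor(c["frame"],cv2.COLOR_RGB2BGR))
E
python3 - <<'E'
from h import *
import pickle
for n in("scene","side","wrist"):
    c=cap(n); save(c,n+"0.png"); pickle.dump(c,open(n+"0.pkl","wb")); print(n,c.get("raw"),c["eye"],c["K"][0],c["K"][1,2],(c["depth"]>0).mean())
print(bot.get_state())
E
```

```text
pics
scene [-2.29582638 -0.00687707  0.43800567] [ 0.87223955 -0.74657801  0.97342035] [365.29459235   0.         313.33205753] 203.0625374085041 0.99619921875
side [-2.17757279 -0.01259683 -2.83766184] [0.17306173 1.08971822 0.84986875] [450.30470001   0.         319.79766001] 202.2365358725102 0.994328125
wrist None [ 0.27667442 -0.50766557  0.37308778] [276.7564351    0.         323.77313306] 202.69898015423914 0.99505078125
{'time_s': 0.15, 'qpos': array([-1.39630964e+00,  1.81330413e-01,  1.60775600e+00,  1.92568857e-07,
        1.35381870e+00, -2.06257567e-01]), 'joint_vel': array([ 0.00048035, -0.00114183, -0.00297797, -0.00084886, -0.00137339,
        0.00017196]), 'effort': array([-1.04167691e-04, -4.45262539e+01, -3.51694858e+01, -3.55654547e-04,
        5.81491564e-03,  5.15860634e-06]), 'tcp_pos': array([ 0.21365859, -0.53348441,  0.30322432]), 'eef_rot': array([-3.14030805e+00, -2.68972881e-04,  3.80744038e-01]), 'ft_force': array([-0.58507135, -0.3929751 ,  0.17109958]), 'torque': array([-0.00895478, -0.0339483 ,  0.01867105]), 'gripper_force': 0.0, 'width': 0.08569090352591484}
```

View pics/scene0.png

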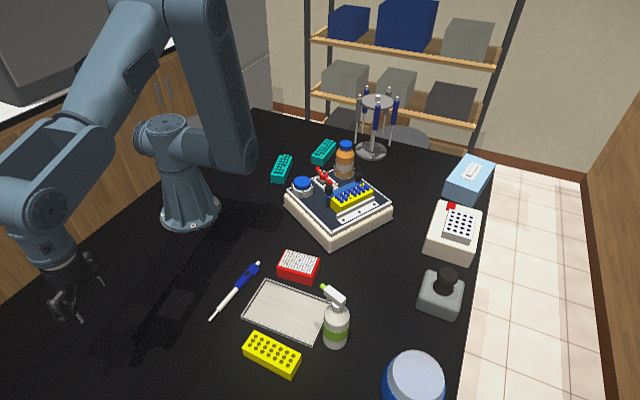

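View pics/side0.png

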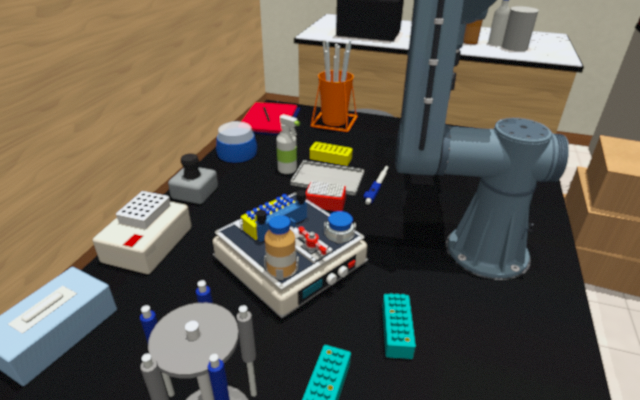

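Scene view: the capped yellow rack is at (351,195), the red nut at (323,176), the tray at (285,312) and the empty rack at (271,354). Turquoise racks stand at (282,168) and (323,152). Next I'll enlarge the shaker from both views and take first measurements.

```bash
python3 - <<'E'
from h import *
import pickle
a=pickle.load(open("scene0.pkl","rb"));b=pickle.load(open("side0.pkl","rb"))
f=lambda c,x,y,w,h,s: cv2.resize(c["frame"][y:y+h,x:x+w],None,fx=s,fy=s,interpolation=cv2.INTER_CUBIC)
A=f(a,275,130,125,125,3.2);B=f(b,210,180,160,160,2.5)
cv2.imwrite("pics/crop.png",cv2.cvtColor(np.hstack([A,B]),cv2.COLOR_RGB2BGR))
for n,c in(("scene",a),("side",b)):
    hsv=cv2.cvtColor(c["frame"],cv2.COLOR_RGB2HSV); P=cloud(c)
    for nm,lo,hi in(("yellow",(24,150,90),(34,255,255)),("red",(0,150,90),(6,255,255)),("blue",(100,150,60),(125,255,255)),("turq",(80,150,60),(95,255,255))):
        m=cv2.inRange(hsv,lo,hi); k,l,st,ce=cv2.connectedComponentsWithStats(m)
        for i in range(1,k):
            if st[i,4]>25: 
                p=P[l==i]; print(n,nm,st[i],ce[i].round(1),np.nanmedian(p,0).round(3),np.nanpercentile(p[:,2],[2,98]).round(3))
E
```

```text
scene yellow [330 188  44  25 402] [349.2 200.7] [0.587 0.157 0.147] [0.113 0.153]
scene yellow [ 241  329   61   52 1679] [271.7 354.3] [ 0.587 -0.381  0.045] [0.001 0.048]
scene red [320 171   8   9  47] [323.2 175.7] [0.448 0.257 0.144] [0.091 0.149]
scene red [446 201  11   9  58] [450.5 205.1] [0.91  0.368 0.086] [-0.003  0.091]
scene red [276 249  44  38 516] [297.3 273.6] [ 0.53  -0.122  0.037] [0.002 0.055]
scene blue [ 375    0   63   53 1360] [403.5  21.8] [0.365 1.612 0.349] [0.189 0.415]
scene blue [349   6  21   4  29] [359.6   7.4] [0.003 1.862 0.327] [0.323 0.331]
scene blue [328  14   2  20  27] [328.3  22.8] [-0.119  1.61   0.277] [0.218 0.325]
scene blue [328  35  27   7  44] [340.6  38.5] [-0.029  1.611  0.191] [0.185 0.202]
scene blue [391 100   8  24  59] [393.9 112. ] [0.584 0.69  0.235] [0.18  0.282]
scene blue [373 109   6  21  56] [375.4 120.3] [0.53  0.612 0.218] [0.178 0.267]
scene blue [339 140  14  10 113] [345.3 144.3] [0.494 0.348 0.244] [-0.     0.248]
scene blue [293 176  18  14 203] [301.6 182.3] [0.398 0.177 0.154] [-0.001  0.158]
scene blue [328 18
[... 1256 characters left out ...]
6.3] [0.523 0.21  0.156] [0.001 0.245]
side blue [246 210   8   8  28] [249.4 213.4] [0.62  0.246 0.16 ] [-0.003  0.163]
side blue [328 211  26  20 384] [340.3 220. ] [0.395 0.189 0.153] [-0.002  0.156]
side blue [195 286  17  16 171] [203.8 295. ] [0.52  0.627 0.273] [-0.001  0.281]
side blue [139 310  18  30 241] [148.1 322.9] [0.577 0.707 0.27 ] [-0.     0.281]
side blue [208 361  21  39 512] [218.6 381.7] [0.426 0.755 0.25 ] [0.206 0.28 ]
side turq [303 279  19  18 120] [312.1 287.5] [0.416 0.347 0.056] [0.043 0.066]
side turq [ 383  293   34   66 1856] [398.4 325.6] [0.197 0.39  0.045] [-0.001  0.059]
side turq [ 301  344   51   56 1784] [327.9 373.9] [0.312 0.556 0.046] [-0.001  0.059]
```

View pics/crop.png

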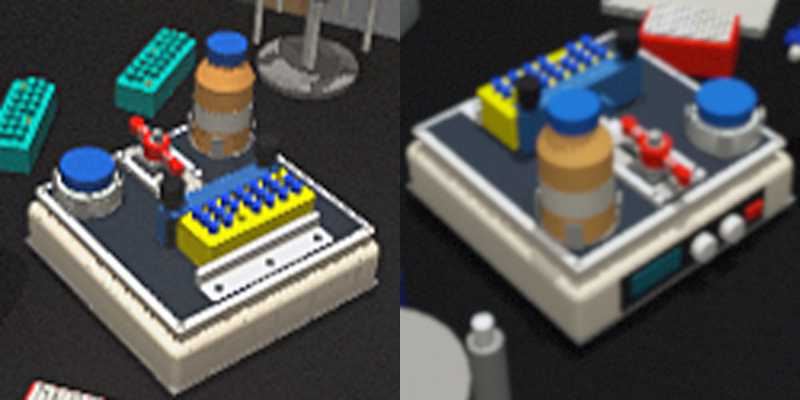

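The crop confirms the targets: the yellow, blue-capped rack (scene (351,195), between fence and blue bar) is the one meant. The turquoise racks ((282,168), (323,152)) and the uncapped yellow rack (271,354) are not. The red nut is at scene (323,176). I'm moving toward the tray to look down on it with the wrist camera.

```bash

python3 -m inch '{"jaw":[1,1,1,1,1],"linear":[[0.02,-0.01,-0.01],[0.033,-0.016,-0.01],[0.033,-0.016,-0.01],[0.033,-0.016,-0.01],[0.033,-0.016,-0.01]],"roll":[0,0,0,0,0]}'
python3 -m inch '{"jaw":[1,1,1,1,1],"linear":[[0.033,-0.016,-0.01],[0.033,-0.016,-0.01],[0.033,-0.016,-0.01],[0.033,-0.016,-0.01],[0.033,-0.016,-0.01]],"roll":[0,0,0,0,0]}'
python3 -m inch '{"jaw":[1,1],"linear":[[0,0,0],[0,0,0]],"roll":[0,0]}'
python3 - <<'E'
from h import *
import pickle
s=bot.get_state();print(s["tcp_pos"],s["eef_rot"],s["qpos"],s["joint_vel"].max())
c=cap("wrist");save(c,"w1.png");pickle.dump(c,open("w1.pkl","wb"));print(c["eye"],c["Rm"].round(2))
E
```

```text
time_s: 0.57
tcp_pos: [0.328, -0.4072, 0.354]
eef_rot: [-3.141, -0.0, 0.38]
ft_force: [0.6, -0.1, -0.8]
width: 0.0853
gripper_force: 0.0
time_s: 0.98
tcp_pos: [0.4516, -0.2713, 0.4042]
eef_rot: [-3.141, 0.0, 0.381]
ft_force: [0.4, 0.0, -0.0]
width: 0.0851
gripper_force: 0.0
time_s: 1.15
tcp_pos: [0.4519, -0.2716, 0.4043]
eef_rot: [3.141, -0.0, 0.385]
ft_force: [-0.5, 0.1, -0.4]
width: 0.0851
gripper_force: 0.0
[ 0.45188943 -0.2715747   0.40434112] [ 3.14065462e+00 -3.14623721e-04  3.84871649e-01] [-7.66431437e-01  4.46828685e-03  1.59644611e+00 -9.47615866e-05
  1.53969340e+00  4.19496289e-01] 0.02498759810960919
[ 0.51477199 -0.24538342  0.47434783] [[ 0.38 -0.89 -0.24]
 [-0.93 -0.36 -0.1 ]
 [ 0.    0.26 -0.96]]
```

View pics/w1.png

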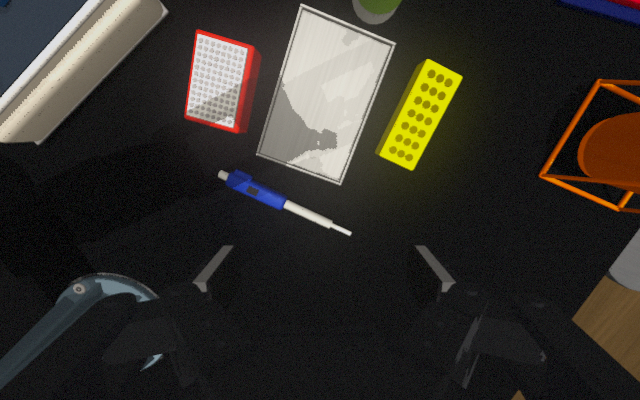

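The wrist view shows the tray complete, with outer corners near (301,4), (395,44), (341,184) and (256,154). The pipette is at (285,203), the tip box at (220,82) and the empty rack at (420,115). Next I measure the tray and go on to the shaker.

```bash

python3 -m inch '{"jaw":[1,1,1,1,1],"linear":[[0.0075,-0.03,0],[0.0075,-0.036,0],[0.0075,-0.036,0],[0.0075,-0.036,0],[0.0075,-0.036,0]],"roll":[0,0,0,0,0]}' >/dev/null
python3 -m inch '{"jaw":[1,1,1,1,1],"linear":[[0.0075,-0.036,0],[0.0075,-0.036,0],[0.0075,-0.036,0],[0.0075,-0.036,0],[0.0075,-0.036,0]],"roll":[0,0,0,0,0]}' >/dev/null
python3 -m inch '{"jaw":[1,1,1,1],"linear":[[0.0075,-0.036,0],[0.0075,-0.036,0],[0,0,0],[0,0,0]],"roll":[0,0,0,0]}'
python3 - <<'E'
from h import *
import pickle
s=bot.get_state();print(s["tcp_pos"],s["eef_rot"],s["qpos"])
c=cap("wrist");save(c,"w2.png");pickle.dump(c,open("w2.pkl","wb"))
def tray(c,box):
    x,y,w,h=box; g=c["frame"][y:y+h,x:x+w]; hs=cv2.cvtColor(g,cv2.COLOR_RGB2HSV)
    m=((hs[...,1]<60)&(hs[...,2]>60)).astype(np.uint8); m=cv2.morphologyEx(m,cv2.MORPH_CLOSE,np.ones((5,5)))
    m=cv2.morphologyEx(m,cv2.MORPH_OPEN,np.ones((5,5)))
    k=max(cv2.findContours(m,0,2)[0],key=cv2.contourArea); h=cv2.convexHull(k)
    ap=cv2.approxPolyN(h,4) if hasattr(cv2,"approxPolyN") else cv2.approxPolyDP(h,8,True)
    return ap.reshape(-1,2)+[x,y], cv2.contourArea(k)
for n,b in(("w1",(250,0,150,190)),("scene0",(235,272,95,80))):
    c=pickle.load(open(n+".pkl","rb")); q,a=tray(c,b); p=plane(c,q,.016)
    print(n,q.tolist(),a,p.round(4).tolist(),"mean",p.mean(0).round(4),"sides",np.linalg.norm(p-np.roll(p,1,0),axis=1).round(4), cv2.minAreaRect(p[:,:2].astype(np.float32)*1000))
    P=cloud(c); ce=np.int32(q.mean(0)); print("depth z floor",P[ce[1]-10:ce[1]+10,ce[0]-10:ce[0]+10,2].mean())
E
```

```text
time_s: 2.37
tcp_pos: [0.3755, 0.1563, 0.4032]
eef_rot: [3.141, 0.001, 0.384]
ft_force: [0.7, -0.4, 0.4]
width: 0.085
gripper_force: 0.0
[0.3755021  0.15633488 0.40321078] [3.14144981e+00 1.31629148e-03 3.83557492e-01] [ 1.01002795e-01 -2.89557835e-01  1.85714271e+00 -5.04181265e-04
  1.57523205e+00  1.28823961e+00]
w1 [[404, 44], [360, 193], [256, 156], [256, -16]] 17392.5 [[0.67, -0.3116, 0.016], [0.4378, -0.3435, 0.016], [0.4308, -0.1599, 0.016], [0.6597, -0.084, 0.016]] mean [ 0.5496 -0.2247  0.016 ] sides [0.2278 0.2343 0.1837 0.2411] ((548.7447509765625, -213.75160217285156), (255.13131713867188, 226.83580017089844), 7.837184429168701)
depth z floor nan
scene0 [[329, 284], [329, 356], [238, 317], [264, 278]] 3821.5 [[0.6283, -0.0934, 0.016], [0.7204, -0.3078, 0.016], [0.4342, -0.3141, 0.016], [0.4308, -0.1614, 0.016]] mean [ 0.5534 -0.2192  0.016 ] sides [0.2089 0.2333 0.2864 0.1527] ((574.9133911132812, -202.76608276367188), (286.35076904296875, 216.36361694335938), 1.2655065059661865)
depth z floor 0.0045565629691642325
```

View pics/w2.png

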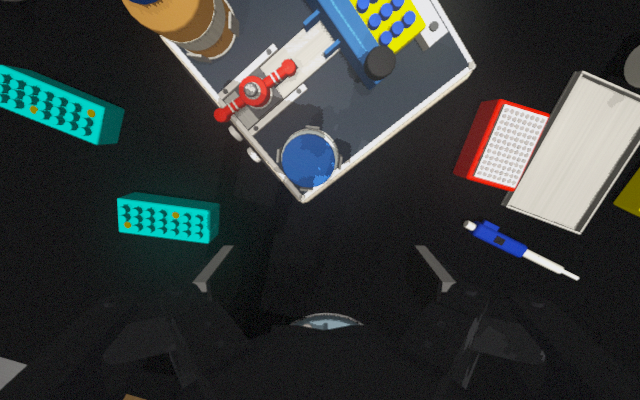

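Wrist view 2: nut stud at (252,89) with arm ends at (290,66) and (221,115), jar at (309,158), near knob at (379,61). The rack is cut off, so I move forward for a second view and triangulate.

```bash

python3 -m inch '{"jaw":[1,1,1,1,1],"linear":[[0.03,-0.01,0],[0.03,-0.01,0],[0.03,-0.01,0],[0,0,0],[0,0,0]],"roll":[0,0,0,0,0]}'
python3 - <<'E'
from h import *
import pickle
s=bot.get_state();print(s["tcp_pos"],s["eef_rot"],s["qpos"])
c=cap("wrist");pickle.dump(c,open("w3.pkl","wb"));save(c,"w3.png")
c=pickle.load(open("w1.pkl","rb"));p=plane(c,[(301,4),(395,44),(341,184),(256,154)],.016)
print("tray",p.round(4).tolist(),p.mean(0).round(4),np.linalg.norm(p-np.roll(p,1,0),axis=1).round(4))
c=pickle.load(open("w2.pkl","rb"));p=plane(c,[(582,71),(653,100),(579,233),(507,206)],.016)
print("tray w2",p.round(4).tolist())
for n in("w2","w3"):
    c=pickle.load(open(n+".pkl","rb"));hsv=cv2.cvtColor(c["frame"],cv2.COLOR_RGB2HSV)
    m=cv2.inRange(hsv,(0,140,80),(7,255,255))|cv2.inRange(hsv,(174,140,80),(180,255,255)); m[:, 440:]=0
    k,l,st,ce=cv2.connectedComponentsWithStats(m)
    for i in range(1,k):
        if st[i,4]>40: print(n,"red",st[i],ce[i].round(1),plane(c,ce[i],.134).round(4))
    m=cv2.inRange(hsv,(24,150,90),(34,255,255)); k,l,st,ce=cv2.connectedComponentsWithStats(m)
    for i in range(1,k):
        if st[i,4]>100: print(n,"yel",st[i],ce[i].round(1))
E
```

```text
time_s: 2.83
tcp_pos: [0.4498, 0.2153, 0.4024]
eef_rot: [3.142, 0.003, 0.378]
ft_force: [-1.7, -1.1, -0.3]
width: 0.0854
gripper_force: 0.0
[0.44984234 0.21532321 0.4023813 ] [3.14153017 0.00335956 0.37800373] [ 2.08295161e-01 -5.93591930e-02  1.66260695e+00 -6.29268710e-04
  1.54164564e+00  1.40110703e+00]
tray [[0.6606, -0.1516, 0.016], [0.6649, -0.2992, 0.016], [0.4401, -0.3075, 0.016], [0.4339, -0.1589, 0.016]] [ 0.5499 -0.2293  0.016 ] [0.2269 0.1477 0.225  0.1487]
tray w2 [[0.6603, -0.1501, 0.016], [0.667, -0.2774, 0.016], [0.4392, -0.3036, 0.016], [0.4344, -0.1589, 0.016]]
w2 red [277  59  19  20 241] [286.6  68.5] [[0.4812 0.2446 0.134 ]]
w2 red [234  76  41  32 647] [254.4  91.4] [[0.4448 0.2705 0.134 ]]
w2 red [213 105  21  18 230] [222.3 114.1] [[0.4073 0.2975 0.134 ]]
w2 yel [359   0  32  25 242] [372.6   9.5]
w2 yel [369   0  57  54 992] [400.8  27. ]
w2 yel [614 168  26  49 673] [630.4 195.7]
w3 red [302 143  18  17 184] [311.1 150.9] [[0.4806 0.2446 0.134 ]]
w3 red [262 158  37  28 479] [280.8 170.8] [[0.4444 0.2706 0.134 ]]
w3 red [243 184  17  16 180] [250.3 191.3] [[0.4059 0.2976 0.134 ]]
w3 yel [ 326    0  115  145 3887] [383.5  68.1]
w3 yel [616 218  24  43 535] [631.3 242. ]
```

View pics/w3.png

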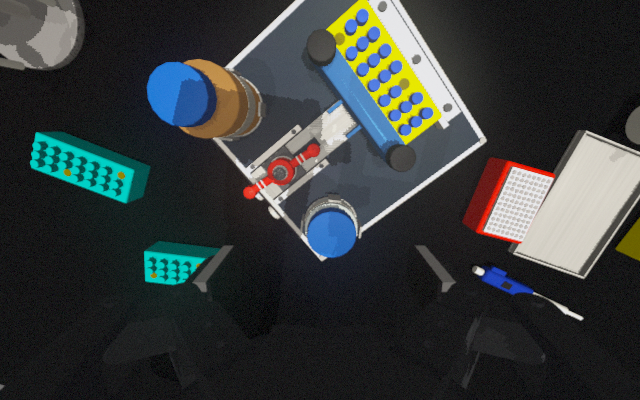

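Nut found consistently in both views: centre (0.443, 0.271), arms at about -35°. Tray centre is (0.550, -0.229), with the long side at +2°. Wrist view 3 shows knobs at (321,46) and (402,157), the rack's near right corner at (441,117) and the bottle cap at (181,93). Now the bar, rack and bottle.

```bash

python3 - <<'E'
from h import *
import pickle
c=pickle.load(open("w3.pkl","rb")); b=pickle.load(open("w2.pkl","rb"))
k=plane(c,[(321,46),(402,157)],.190);d=k[0]-k[1];print("knobs",k.round(4),np.linalg.norm(d),np.degrees(np.arctan2(d[1],d[0])), "w2",plane(b,[(379.5,61)],.190))
print("rack edge pts",plane(c,[(441,117),(374,3),(404,145)],.149).round(4))
print("bottle cap",plane(c,[(181,93)],.244),"bottle in holder?; jar",plane(c,[(332,232)],.154), plane(b,[(309,160)],.154))
print("stud top",plane(c,[(284,167)],.156),plane(b,[(252,89)],.156))
P=cloud(c)
for n,(u,v) in dict(knob1=(321,46),knob2=(402,157),mat=(300,90),racktop=(399,118),stud=(284,167),arm=(311,151),tray=(570,215),cap=(382,92),bottle=(181,93),jar=(332,232)).items():
    q=P[v-2:v+3,u-2:u+3].reshape(-1,3); print(n,np.nanmedian(q,0).round(4))
# caps centroid
hsv=cv2.cvtColor(c["frame"],cv2.COLOR_RGB2HSV); m=cv2.inRange(hsv,(24,150,60),(34,255,255));m[200:]=0
pts=P[m>0];pts=pts[np.abs(pts[:,2]-.149)<.006]; print(len(pts),cv2.minAreaRect((pts[:,:2]*1000).astype(np.float32)))
# finger tips geometry: pixels of fingertip in depth
R0=c["Rm"];H=np.array(c["hand_eye"]);
for u,v in((228,250),(420,250)):
    dd=c["depth"][v,u]; q=H@np.r_[np.linalg.inv(c["K"])@[u,v,1]*dd,1]; print("tip",dd,q[:3].round(4))
E
```

```text
knobs [[0.5778 0.2695 0.19  ]
 [0.5143 0.1564 0.19  ]] 0.12966914474209112 60.68847629285799 w2 [[0.51251342 0.1563233  0.19      ]]
rack edge pts [[0.5704 0.1231 0.149 ]
 [0.6431 0.2381 0.149 ]
 [0.5276 0.1479 0.149 ]]
bottle cap [[0.49535073 0.35241337 0.244     ]] bottle in holder?; jar [[0.40021783 0.18537708 0.154     ]] [[0.39797274 0.18427192 0.154     ]]
stud top [[0.45434737 0.26671262 0.156     ]] [[0.44580479 0.26792131 0.156     ]]
knob1 [0.5778 0.2696 0.1899]
knob2 [0.5143 0.1563 0.1899]
mat [0.5422 0.2842 0.1043]
racktop [0.5512 0.1689 0.1599]
stud [0.4526 0.2672 0.1461]
arm [0.4812 0.2446 0.1424]
tray [ 0.533  -0.2223  0.0034]
cap [0.5697 0.1953 0.1487]
bottle [0.4954 0.3524 0.2438]
jar [0.4    0.1852 0.154 ]
3846 ((587.3143310546875, 198.7659454345703), (149.59344482421875, 50.1530876159668), 60.36159133911133)
tip 0.12900612 [ 0.0128 -0.0453  0.0486]
tip 0.13053569 [0.0122 0.0448 0.05  ]
```

```bash

python3 -m inch '{"jaw":[0.75,0.75,0.75,0.75,0.75],"linear":[[0.005,-0.018,0],[0.005,-0.018,0],[0.0047,-0.018,0],[0,0,0],[0,0,0]],"roll":[0,0,0,-0.124,-0.124]}' >/dev/null
for i in 1 2 3 4 5 6; do python3 -m inch '{"jaw":[0.75,0.75,0.75,0.75,0.75],"linear":[[0,0,0],[0,0,0],[0,0,0],[0,0,0],[0,0,0]],"roll":[-0.124,-0.124,-0.124,-0.124,-0.124]}'>/dev/null; done
python3 -m inch '{"jaw":[0.75,0.75,0.75,0.75,0.75],"linear":[[0,0,0],[0,0,0],[0,0,0],[0,0,0],[0,0,0]],"roll":[-0.124,-0.124,-0.124,-0.124,0]}'
python3 - <<'E'
from h import *
import pickle
s=bot.get_state();print(s["tcp_pos"],s["eef_rot"],s["qpos"],s["width"])
c=cap("wrist");pickle.dump(c,open("w4.pkl","wb"));save(c,"w4.png")
H=np.array(c["hand_eye"]);v,u=np.mgrid[:400,:640];d=c["depth"]
q=np.stack([u*d,v*d,d],-1)@np.linalg.inv(c["K"]).T@H[:3,:3].T+H[:3,3]
m=(np.abs(q[...,0])<.014)&(np.abs(q[...,1])<.06)&(np.abs(q[...,1])>.02)&(q[...,2]<.1)&(d>0)
print(m.sum(),np.percentile(q[m][:,2],[90,95,98,99,100]).round(4),np.abs(q[m][:,1]).min(),)
E
```

```text
time_s: 6.22
tcp_pos: [0.4419, 0.2709, 0.4044]
eef_rot: [-3.141, -0.0, -1.436]
ft_force: [0.1, 0.3, -1.2]
width: 0.0641
gripper_force: 0.0
[0.44192653 0.27091421 0.40436574] [-3.14093105e+00 -3.04369818e-04 -1.43634782e+00] [ 3.20891365e-01 -1.60558321e-02  1.61682018e+00 -4.21930061e-04
  1.54023459e+00 -2.95513713e+00] 0.06407190406195254
26750 [0.0337 0.0465 0.0559 0.0596 0.0673] 0.02064840032137779
```

```bash

python3 -m inch '{"jaw":[0.75,0.75,0.75,0.75,0.75],"linear":[[0,-0.0014,0.035],[0,0,0.035],[0,0,0.035],[0,0,0.035],[0,0,0.03]],"roll":[0,0,0,0,0]}'
python3 -m inch '{"jaw":[0.75,0.75,0.75,0.75],"linear":[[0,0,0.02],[0,0,0.014],[0,0,0.0085],[0,0,0]],"roll":[0,0,0,0]}'
python3 - <<'E'
from h import *
c=cap("wrist");save(c,"w5.png");s=bot.get_state();print(s["tcp_pos"],s["ft_force"],s["torque"])
E
```

```text
time_s: 6.68
tcp_pos: [0.4427, 0.2717, 0.232]
eef_rot: [3.141, -0.0, -1.444]
ft_force: [0.2, -0.1, 0.0]
width: 0.064
gripper_force: 0.0
time_s: 7.02
tcp_pos: [0.4425, 0.2719, 0.1898]
eef_rot: [3.138, -0.001, -1.442]
ft_force: [-1.0, 0.3, -0.4]
width: 0.0641
gripper_force: 0.0
[0.44320724 0.27233438 0.19116535] [ 0.4485912   0.61899253 -0.03964013] [-0.02589702 -0.00820409 -0.02483006]
```

View pics/w5.png

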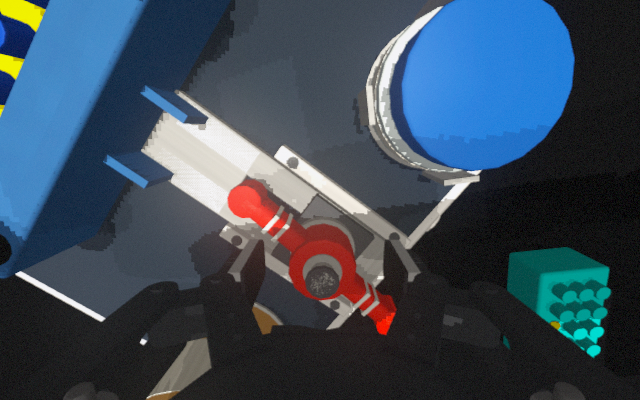

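The wrist view shows the fingers straddling the hub (322,270) at (245,260) and (400,260), with arms at (245,200) and (385,315). A clockwise roll will push both arms. The camera side must not sweep over the tall bottle, so I'll do two strokes of about 180° in the free sector.

```bash

python3 -m inch '{"jaw":[0.75,0.75,0.75,0.75,0.75],"linear":[[0.0015,0,0],[0,0,0],[0,0,0],[0,0,0],[0,0,0]],"roll":[0.05,0.1,0.1,0.1,0.1]}'
python3 -m inch '{"jaw":[0.75,0.75,0.75,0.75,0.75],"linear":[[0,0,0],[0,0,0],[0,0,0],[0,0,0],[0,0,0]],"roll":[0.1,0.1,0.1,0.1,0.1]}'
python3 - <<'E'
from h import *
s=bot.get_state();print(s["tcp_pos"],s["eef_rot"],s["ft_force"],s["torque"])
E
```

```text
time_s: 7.48
tcp_pos: [0.4441, 0.2703, 0.193]
eef_rot: [-3.14, -0.002, -1.894]
ft_force: [-1.6, -6.7, 2.6]
width: 0.0637
gripper_force: 3.0
time_s: 7.9
tcp_pos: [0.4435, 0.2706, 0.1927]
eef_rot: [-3.14, -0.001, -2.395]
ft_force: [-3.4, -4.1, -0.1]
width: 0.064
gripper_force: 2.2
[0.44354003 0.27058843 0.1927261 ] [-3.14046286e+00 -1.14331881e-03 -2.39464275e+00] [-3.43018022 -4.1353258  -0.09818958] [-0.63470837  0.54846086  0.1379076 ]
```

```bash

for i in 1 2 3 4; do python3 -m inch '{"jaw":[0.75,0.75,0.75,0.75,0.75],"linear":[[0,0,0],[0,0,0],[0,0,0],[0,0,0],[0,0,0]],"roll":[0.11,0.11,0.11,0.11,0.11]}' | grep -E "tcp|rot|ft|time"; done
python3 - <<'E'
from h import *
c=cap("wrist");save(c,"w6.png");s=bot.get_state();print(s["tcp_pos"],s["eef_rot"],s["ft_force"],s["torque"],s["qpos"])
E
```

```text
time_s: 8.32
tcp_pos: [0.444, 0.271, 0.1929]
eef_rot: [-3.141, 0.001, -2.945]
ft_force: [0.1, -2.1, -0.8]
time_s: 8.73
tcp_pos: [0.4442, 0.271, 0.1931]
eef_rot: [3.141, 0.002, 2.788]
ft_force: [0.3, -2.7, -0.7]
time_s: 9.15
tcp_pos: [0.4447, 0.2711, 0.1933]
eef_rot: [3.139, 0.002, 2.238]
ft_force: [0.7, -3.3, -0.5]
time_s: 9.57
tcp_pos: [0.4449, 0.2711, 0.1934]
eef_rot: [3.138, 0.0, 1.688]
ft_force: [0.7, -3.0, -0.8]
[0.4447995  0.27121359 0.19338077] [3.13821939e+00 2.01776110e-04 1.68139930e+00] [ 0.26406692 -1.0914931   0.56670606] [-0.21253005 -0.01995457  0.00710163] [ 3.19897007e-01  1.90386008e-01  1.83799936e+00 -1.00285279e-03
  1.10994976e+00  2.09738204e-01]
```

View pics/w6.png

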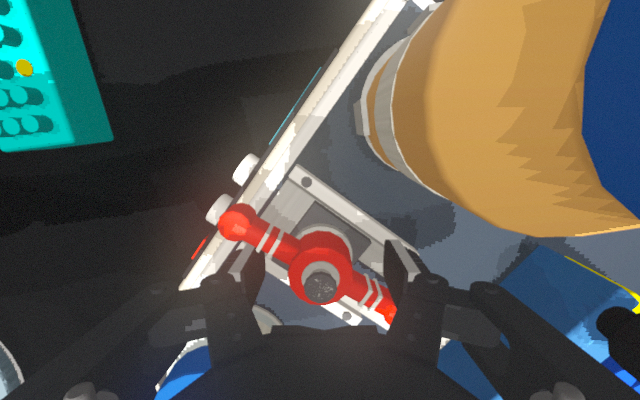

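The nut has turned nearly half a turn; the fingers still touch the arms (235,222) and (390,310), and the bottle at right is untouched. Now I lift, roll back, lower and make the second stroke.

```bash

python3 -m inch '{"jaw":[0.75,0.75,0.75,0.75,0.75],"linear":[[0,0,0],[0,0,-0.015],[0,0,-0.02],[0,0,0],[0,0,0]],"roll":[-0.1,0,0,-0.06,-0.12]}' | grep -E "tcp|ft"
for i in 1 2 3 4 5; do python3 -m inch '{"jaw":[0.75,0.75,0.75,0.75,0.75],"linear":[[0,0,0],[0,0,0],[0,0,0],[0,0,0],[0,0,0]],"roll":[-0.12,-0.12,-0.12,-0.12,-0.12]}'| grep -E "tcp|ft"; done
python3 -m inch '{"jaw":[0.75,0.75,0.75,0.75,0.75],"linear":[[0,0,0],[0,0,0.015],[0,0,0.0135],[0,0,0.005],[0,0,0]],"roll":[0,0,0,0,0]}'
python3 - <<'E'
from h import *
s=bot.get_state();print(s["tcp_pos"],s["eef_rot"],s["ft_force"],s["torque"],s["qpos"][5])
E
```

```text
tcp_pos: [0.4451, 0.2719, 0.2296]
ft_force: [-0.4, -0.3, -0.9]
tcp_pos: [0.4442, 0.2716, 0.2281]
ft_force: [-0.4, -0.3, -0.5]
tcp_pos: [0.4442, 0.2716, 0.228]
ft_force: [0.5, 0.4, -0.1]
tcp_pos: [0.4442, 0.2716, 0.228]
ft_force: [0.1, -0.5, 0.2]
tcp_pos: [0.4442, 0.2716, 0.228]
ft_force: [-0.4, -0.4, 0.2]
tcp_pos: [0.4442, 0.2717, 0.228]
ft_force: [-0.2, -0.1, 0.1]
time_s: 12.53
tcp_pos: [0.4431, 0.2713, 0.1923]
eef_rot: [3.14, -0.0, -1.31]
ft_force: [-0.3, -0.3, -0.1]
width: 0.0641
gripper_force: 0.0
[0.44305739 0.27126131 0.19227535] [ 3.13990208e+00 -1.56701565e-05 -1.31043440e+00] [-0.34424365 -0.3090543  -0.1475639 ] [-0.0432982  -0.04038073 -0.04110117] -3.081406949325954
```

```bash

for i in 1 2 3 4 5 6; do python3 -m inch '{"jaw":[0.75,0.75,0.75,0.75,0.75],"linear":[[0,0,0],[0,0,0],[0,0,0],[0,0,0],[0,0,0]],"roll":[0.11,0.11,0.11,0.11,0.11]}'| grep -E "tcp|ft|rot"; done
python3 -m inch '{"jaw":[0.75,0.75,0.75],"linear":[[0,0,0],[0,0,0],[0,0,0]],"roll":[-0.1,0,0]}'
python3 - <<'E'
from h import *
import pickle
c=cap("wrist");save(c,"w7.png");s=bot.get_state();print(s["tcp_pos"],s["eef_rot"])
def armang(c):
    hsv=cv2.cvtColor(c["frame"],cv2.COLOR_RGB2HSV)
    m=cv2.inRange(hsv,(0,140,80),(7,255,255))|cv2.inRange(hsv,(174,140,80),(180,255,255))
    v,u=np.nonzero(m);p=plane(c,np.c_[u,v],.137)[:,:2]; p=p[np.linalg.norm(p-[.4435,.271],axis=1)<.065]
    l=cv2.fitLine(p.astype(np.float32),cv2.DIST_L2,0,.01,.01).ravel();return np.degrees(np.arctan2(l[1],l[0])),len(p)
print(armang(c))
E
```

```text
tcp_pos: [0.444, 0.2712, 0.194]
eef_rot: [-3.14, -0.0, -1.865]
ft_force: [-1.0, -1.7, -0.1]
tcp_pos: [0.4438, 0.2713, 0.1939]
eef_rot: [-3.141, -0.0, -2.415]
ft_force: [-1.7, -1.5, 0.4]
tcp_pos: [0.4441, 0.2714, 0.1941]
eef_rot: [-3.141, 0.001, -2.965]
ft_force: [0.4, -2.8, -0.5]
tcp_pos: [0.444, 0.2713, 0.1941]
eef_rot: [-3.142, 0.001, 2.769]
ft_force: [0.3, -2.2, 0.8]
tcp_pos: [0.4445, 0.2712, 0.1943]
eef_rot: [3.14, 0.002, 2.218]
ft_force: [2.4, -3.4, -0.5]
tcp_pos: [0.4445, 0.2712, 0.1943]
eef_rot: [3.139, 0.001, 1.668]
ft_force: [0.5, -1.8, 0.1]
time_s: 15.28
tcp_pos: [0.4441, 0.2717, 0.1938]
eef_rot: [3.14, -0.0, 1.773]
ft_force: [-0.0, 0.1, -0.4]
width: 0.0643
gripper_force: 0.0
[0.44394866 0.27163871 0.1936775 ] [ 3.14039061e+00 -2.19950966e-04  1.77272445e+00]
(np.float32(-24.76807), 5830)
```

The nut has turned about 350° in total (arms from -35° to -25°), well over three quarters of a turn. Next is the bar: lift, align with the shaker, close the fingers and push the -y knob from its rack side.

```bash

python3 -m inch '{"jaw":[0.75,0.75,0.75,0,0],"linear":[[0,0,-0.03],[0,0,-0.033],[0,0,-0.033],[0,0,0],[0,0,0]],"roll":[0,0,0,0.12,0.12]}' | grep -E "tcp|ft"
python3 -m inch '{"jaw":[0,0,0,0,0],"linear":[[0,0,0],[0,0,0],[0,0,0],[0,0,0],[0,0,0]],"roll":[0.12,0.12,0.12,0.12,0]}' | grep -E "tcp|rot"
python3 -m inch '{"jaw":[0,0,0,0,0],"linear":[[-0.0132,0.0316,0],[-0.0132,0.0316,0],[-0.0132,0.0316,0],[-0.0132,0.0316,0],[-0.0132,0.0316,0]],"roll":[0,0,0,0,0]}'| grep -E "tcp|rot"
python3 -m inch '{"jaw":[0,0],"linear":[[0,0,0],[0,0,0]],"roll":[0,0]}'
python3 - <<'E'
from h import *
import pickle
c=cap("wrist");pickle.dump(c,open("w8.pkl","wb"));s=bot.get_state();print(s["tcp_pos"],s["eef_rot"],s["qpos"])
p=np.array([.5143,.1564])-s["tcp_pos"][:2];y=s["eef_rot"][2];print("knob2 in tool",p@[np.cos(y),np.sin(y)],p@[np.sin(y),-np.cos(y)])
E
```

```text
tcp_pos: [0.4449, 0.272, 0.2923]
ft_force: [-0.5, -0.0, -1.3]
tcp_pos: [0.4436, 0.2716, 0.2892]
eef_rot: [3.141, -0.0, 1.049]
tcp_pos: [0.5492, 0.1349, 0.2892]
eef_rot: [3.141, -0.0, 1.058]
time_s: 16.75
tcp_pos: [0.5493, 0.1346, 0.2888]
eef_rot: [-3.141, -0.0, 1.054]
ft_force: [0.2, -0.1, -0.0]
width: -0.0001
gripper_force: 0.0
[0.54843509 0.13577468 0.28871797] [-3.14071872e+00  4.40329813e-05  1.05514704e+00] [3.24621303e-02 1.72825965e-01 1.64780863e+00 4.31104730e-04
 1.32172693e+00 5.48005004e-01]
knob2 in tool 0.0011114594950758464 -0.03986693606016714
```

```bash

python3 -m inch '{"jaw":[0,0,0,0],"linear":[[0,0,0.025],[0,0,0.013],[0,0,0.006],[0,0,0]],"roll":[0,0,0,0]}' | grep -E "tcp|ft"
python3 -m inch '{"jaw":[0,0,0,0,0],"linear":[[0,-0.006,0],[0,-0.006,0],[0,-0.006,0],[0,-0.006,0],[0,-0.006,0]],"roll":[0,0,0,0,0]}' | grep -E "tcp|ft"
python3 -m inch '{"jaw":[0,0,0,0],"linear":[[0,-0.006,0],[0,-0.006,0],[0,-0.006,0],[0,0,0]],"roll":[0,0,0,0]}' | grep -E "tcp|ft"
python3 -m inch '{"jaw":[0,0],"linear":[[0,-0.004,0],[0,-0.002,0]],"roll":[0,0]}' | grep -E "tcp|ft"
```

```text
tcp_pos: [0.5468, 0.1372, 0.2433]
ft_force: [-0.3, 0.5, -0.1]
tcp_pos: [0.5226, 0.1513, 0.246]
ft_force: [4.2, 0.2, 1.2]
tcp_pos: [0.5057, 0.1605, 0.2451]
ft_force: [0.3, 0.8, 0.3]
tcp_pos: [0.5012, 0.1629, 0.2449]
ft_force: [4.0, -1.7, 2.8]
```

```bash

for i in 1 2 3; do python3 -m inch '{"jaw":[0,0],"linear":[[0,-0.001,0],[0,-0.001,0]],"roll":[0,0]}' | grep -E "tcp|ft"; done
```

```text
tcp_pos: [0.4998, 0.1637, 0.2449]
ft_force: [3.4, 0.5, 3.0]
tcp_pos: [0.4981, 0.1647, 0.2449]
ft_force: [4.0, -0.9, 2.5]
tcp_pos: [0.4974, 0.1651, 0.2452]
ft_force: [10.5, -4.9, -1.9]
```

The force rose to 11.6 N, so the bar is at its stop. Back off, lift and look.

```bash

python3 -m inch '{"jaw":[0,0,1,1,1],"linear":[[0,0.006,0],[0,0,-0.03],[0,0,-0.035],[0,0,-0.035],[0,0,-0.02]],"roll":[0,0,0,0,0]}' | grep -E "tcp|ft"
python3 -m inch '{"jaw":[1,1,1,1],"linear":[[-0.03,0.02,0],[-0.03,0.02,0],[0,0,0],[0,0,0]],"roll":[0,0,0,0]}' | grep -E "tcp|ft|width"
python3 - <<'E'
from h import *
import pickle
c=cap("wrist");pickle.dump(c,open("w9.pkl","wb"));save(c,"w9.png");P=cloud(c)
hsv=cv2.cvtColor(c["frame"],cv2.COLOR_RGB2HSV); m=cv2.inRange(hsv,(24,150,60),(34,255,255))
for tol in(.003,.006):
    q=(m>0)&(np.abs(P[...,2]-.149)<tol)&(P[...,1]>0.05); pts=P[q];print(len(pts),cv2.minAreaRect((pts[:,:2]*1000).astype(np.float32)))
n,l,st,ce=cv2.connectedComponentsWithStats(m)
cn=max(cv2.findContours(cv2.morphologyEx(m,cv2.MORPH_CLOSE,np.ones((9,9))),0,2)[0],key=cv2.contourArea)
p=plane(c,cn.reshape(-1,2),.149)[:,:2]; print("ray",cv2.minAreaRect((p*1000).astype(np.float32)))
E
```

```text
tcp_pos: [0.5014, 0.1629, 0.3679]
ft_force: [-0.0, 0.2, 0.5]
tcp_pos: [0.506, 0.0896, 0.3639]
ft_force: [0.0, 0.6, 0.3]
width: 0.0836
5364 ((575.5408325195312, 187.26748657226562), (116.24732208251953, 59.583194732666016), 60.227333068847656)
5380 ((575.604248046875, 187.24124145507812), (116.27532958984375, 59.69371032714844), 60.27674865722656)
ray ((575.1255493164062, 186.65652465820312), (116.58589172363281, 59.079383850097656), 60.26321792602539)
```

View pics/w9.png

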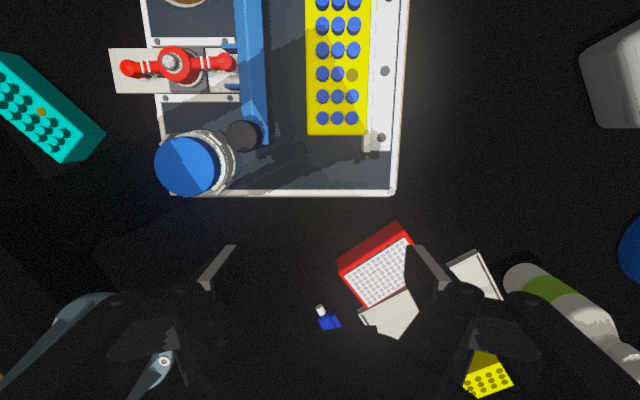

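The wrist view confirms the bar is fully back (edge at (262,80)), clear of the rack (yellow, near end at (337,133), between x=306 and 367). The nut arms are at (130,68) and (222,62). The rack centre works out at (0.584, 0.202), as before. Going to grasp.

```bash

python3 -m inch '{"jaw":[1,1,1,1,1],"linear":[[0.034,0.003,0],[0.034,0.003,0],[0.034,0.003,0],[0.034,0.003,0],[0,0,0]],"roll":[0,0,0,0,0]}' | grep -E "tcp|rot"
python3 -m inch '{"jaw":[1,1,1,1],"linear":[[0,0,0.035],[0,0,0.035],[0,0,0.03],[0,0,0]],"roll":[0,0,0,0]}' | grep -E "tcp|rot|ft"
```

```text
tcp_pos: [0.585, 0.2088, 0.3627]
eef_rot: [-3.138, -0.0, 1.059]
tcp_pos: [0.5796, 0.204, 0.2566]
eef_rot: [-3.13, 0.009, 1.056]
ft_force: [-1.3, 0.4, -1.3]
```

```bash

python3 -m inch '{"jaw":[1,1],"linear":[[0,0,0],[0,0,0]],"roll":[0,0]}' | grep -E "tcp|rot|ft|width"
```

```text
tcp_pos: [0.5846, 0.204, 0.2665]
eef_rot: [3.141, -0.001, 1.056]
ft_force: [1.6, -0.4, 0.8]
width: 0.0854
```

```bash

python3 -m inch '{"jaw":[1,1,1,1,1],"linear":[[-0.002,0,0.02],[0,0,0.02],[0,0,0.016],[0,0,0.012],[0,0,0]],"roll":[0,0,0,0,0]}' | grep -E "tcp|rot|ft|width"
python3 -m inch '{"jaw":[1],"linear":[[0,0,0]],"roll":[0]}' | grep -E "tcp|rot|ft|width"
```

```text
tcp_pos: [0.5829, 0.2015, 0.1964]
eef_rot: [-3.141, 0.001, 1.055]
ft_force: [0.1, -0.8, 0.5]
width: 0.0856
tcp_pos: [0.5838, 0.2017, 0.1982]
eef_rot: [3.141, -0.001, 1.055]
ft_force: [-0.3, -0.1, 0.4]
width: 0.0854
```

```bash

python3 -m inch '{"jaw":[0.85,0.75,0.7,0.65,0.6],"linear":[[0,0,0.002],[0,0,0],[0,0,0],[0,0,0],[0,0,0]],"roll":[0,0,0,0,0]}' 40 | grep -E "tcp|ft|width|grip"
python3 -m inch '{"jaw":[0.5,0.4,0.4,0.4,0.4],"linear":[[0,0,0],[0,0,0],[0,0,0],[0,0,0],[0,0,0]],"roll":[0,0,0,0,0]}' 40 | grep -E "tcp|ft|width|grip"
```

```text
tcp_pos: [0.5839, 0.2017, 0.1965]
ft_force: [-1.4, 0.4, 5.6]
width: 0.0591
gripper_force: 45.7
tcp_pos: [0.5839, 0.2017, 0.1965]
ft_force: [-1.4, 0.1, 6.0]
width: 0.0593
gripper_force: 45.7
```

```bash

python3 -m inch '{"jaw":[0.4,0.4,0.4,0.4,0.4],"linear":[[0,0,-0.002],[0,0,-0.006],[0,0,-0.012],[0,0,-0.02],[0,0,-0.02]],"roll":[0,0,0,0,0]}' | grep -E "tcp|ft|width|grip"
python3 -m inch '{"jaw":[0.4,0.4,0.4,0.4],"linear":[[0,0,-0.025],[0,0,-0.02],[0,0,0],[0,0,0]],"roll":[0,0,0,0]}' | grep -E "tcp|ft|width|grip|rot"
python3 - <<'E'
from h import *
s=bot.get_state();print(s["torque"],s["qpos"])
E
```

```text
tcp_pos: [0.5827, 0.2014, 0.2553]
ft_force: [0.2, 0.1, -2.3]
width: 0.0595
gripper_force: 44.6
tcp_pos: [0.5838, 0.2016, 0.3015]
eef_rot: [3.139, -0.002, 1.055]
ft_force: [0.3, 0.8, -2.7]
width: 0.0589
gripper_force: 44.8
[0.06198728 0.0382664  0.03686613] [1.40566475e-01 2.74358232e-01 1.49935288e+00 1.12534992e-05
 1.36459666e+00 6.56504215e-01]
```

```bash

python3 - <<'E'
from h import *
import pickle
c=pickle.load(open("scene0.pkl","rb"));P=cloud(c)
q=P[285:350,318:352].reshape(-1,3);q=q[q[:,2]>.03]
print("spray ext",np.nanpercentile(q,[1,50,99],axis=0).round(3))
for lo,hi in((.03,.1),(.1,.16),(.16,.22)):
    w=q[(q[:,2]>lo)&(q[:,2]<hi)];print(lo,np.nanpercentile(w,[2,50,98],axis=0)[:,:2].round(3).tolist())
E
```

```text
spray ext [[ 0.665 -0.283  0.033]
 [ 0.715 -0.263  0.136]
 [ 0.746 -0.23   0.211]]
0.03 [[0.684, -0.283], [0.723, -0.277], [0.746, -0.247]]
0.1 [[0.682, -0.282], [0.72, -0.266], [0.745, -0.234]]
0.16 [[0.663, -0.264], [0.704, -0.251], [0.729, -0.231]]
```

Spray head reaches x≈0.66 near the tray, so I turn the camera side toward the robot before carrying.

```bash

python3 -m inch '{"jaw":[0.4,0.4,0.4,0.4,0.4],"linear":[[0,0,0],[0,0,0],[0,0,0],[0,0,0],[0,0,0]],"roll":[-0.055,-0.118,-0.118,-0.118,-0.118]}' | grep -E "tcp|ft|width"
for i in 1 2; do python3 -m inch '{"jaw":[0.4,0.4,0.4,0.4,0.4],"linear":[[0,0,0],[0,0,0],[0,0,0],[0,0,0],[0,0,0]],"roll":[-0.118,-0.118,-0.118,-0.118,-0.118]}' | grep -E "tcp|ft|width"; done
python3 -m inch '{"jaw":[0.4,0.4,0.4,0.4,0.4],"linear":[[0,0,0],[0,0,0],[0,0,0],[0,0,0],[0,0,0]],"roll":[-0.118,-0.118,-0.118,-0.06,0]}' | grep -E "tcp|ft|width|rot"
python3 -m inch '{"jaw":[0.4],"linear":[[0,0,0]],"roll":[0]}'
```

```text
tcp_pos: [0.5822, 0.2013, 0.2973]
ft_force: [0.4, 0.8, -2.5]
width: 0.059
tcp_pos: [0.5822, 0.2013, 0.2973]
ft_force: [0.5, -0.0, -2.7]
width: 0.0588
tcp_pos: [0.5822, 0.2013, 0.2972]
ft_force: [-0.2, 0.3, -3.2]
width: 0.0591
tcp_pos: [0.5822, 0.2013, 0.2974]
eef_rot: [-3.141, -0.004, -3.105]
ft_force: [1.0, -0.1, -1.6]
width: 0.0595
time_s: 24.1
tcp_pos: [0.5825, 0.2013, 0.298]
eef_rot: [-3.141, -0.003, -3.11]
ft_force: [-0.5, -0.2, -2.2]
width: 0.0596
gripper_force: 44.6
```

```bash

python3 -m inch '{"jaw":[0.4,0.4,0.4,0.4,0.4],"linear":[[0.002,-0.012,0],[0.003,-0.022,0],[0.0036,-0.0295,0],[0.0036,-0.0295,0],[0.0036,-0.0295,0]],"roll":[0,0,0,0,0]}' | grep -E "tcp|ft|width"
python3 -m inch '{"jaw":[0.4,0.4,0.4,0.4,0.4],"linear":[[0.0036,-0.0295,0],[0.0036,-0.0295,0],[0.0036,-0.0295,0],[0.0036,-0.0295,0],[0.0036,-0.0295,0]],"roll":[0,0,0,0,0]}' | grep -E "tcp|ft|width"
python3 -m inch '{"jaw":[0.4,0.4,0.4,0.4,0.4],"linear":[[0.0036,-0.0295,0],[0.0036,-0.0295,0],[0.0036,-0.0295,0],[0.0036,-0.0295,0],[0.0032,-0.022,0]],"roll":[0,0,0,0,0]}' | grep -E "tcp|ft|width"
python3 -m inch '{"jaw":[0.4,0.4,0.4,0.4],"linear":[[0.001,-0.014,0],[0,-0.005,0],[0,0,0],[0,0,0]],"roll":[0,0,0,0]}'
python3 - <<'E'
from h import *
import pickle
s=bot.get_state();print(s["qpos"],s["torque"])
c=cap("side");save(c,"s2.png");w=cap("wrist")
cv2.imwrite("pics/mix.png",cv2.cvtColor(np.hstack([cv2.resize(c["frame"][90:270,200:420],(440,360)),cv2.resize(w["frame"],(352,220)).copy() if 0 else cv2.copyMakeBorder(cv2.resize(w["frame"],(352,220)),0,140,0,0,0)]),cv2.COLOR_RGB2BGR))
E
```

```text
tcp_pos: [0.5709, 0.0769, 0.2994]
ft_force: [-0.3, -0.1, -2.3]
width: 0.0588
tcp_pos: [0.5578, -0.0715, 0.2996]
ft_force: [0.9, 0.1, -2.1]
width: 0.0592
tcp_pos: [0.5447, -0.2129, 0.2995]
ft_force: [-0.1, 0.6, -1.9]
width: 0.0593
time_s: 25.68
tcp_pos: [0.5454, -0.2283, 0.2996]
eef_rot: [3.141, -0.0, -3.108]
ft_force: [0.6, 0.3, -2.8]
width: 0.0591
gripper_force: 44.6
[-5.97259659e-01  2.20736882e-01  1.56876517e+00  5.53022620e-04
  1.35301893e+00 -2.20211968e+00] [-0.04322166  0.00181033  0.01504058]
```

View pics/mix.png

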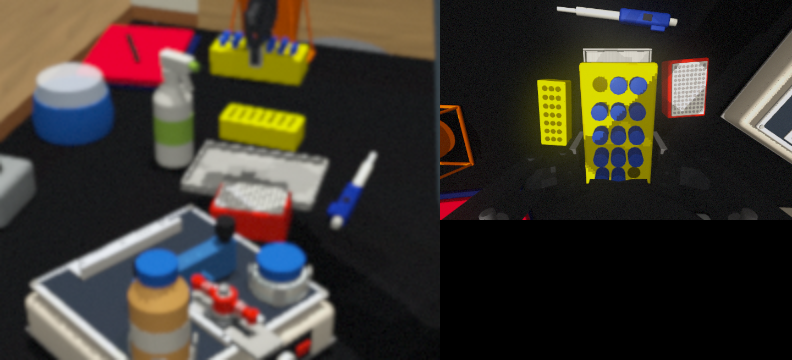

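The rack hangs level over the tray: in the wrist half it covers the tray at (617,120), with the tip box and empty rack clear on either side. Lowering.

```bash

python3 -m inch '{"jaw":[0.4,0.4,0.4,0.4,0.4],"linear":[[0,0,0.015],[0,0,0.03],[0,0,0.035],[0,0,0.035],[0,0,0.03]],"roll":[0,0,0,0,0]}' | grep -E "tcp|ft|width"
python3 -m inch '{"jaw":[0.4,0.4,0.4,0.4,0.4],"linear":[[0,0,0.02],[0,0,0.015],[0,0,0.01],[0,0,0.005],[0,0,0]],"roll":[0,0,0,0,0]}' | grep -E "tcp|ft|width|rot"
python3 -m inch '{"jaw":[0.4,0.4],"linear":[[0,0,0.001],[0,0,0]],"roll":[0,0]}' | grep -E "tcp|ft|width|rot"
```

```text
tcp_pos: [0.5454, -0.2272, 0.1531]
ft_force: [0.4, 0.2, -2.9]
width: 0.0594
tcp_pos: [0.5454, -0.2281, 0.1042]
eef_rot: [3.141, -0.001, -3.106]
ft_force: [-0.3, -0.1, -2.7]
width: 0.059
tcp_pos: [0.5463, -0.2294, 0.1052]
eef_rot: [-3.14, 0.002, -3.107]
ft_force: [0.0, 0.9, -2.8]
width: 0.0595
```

```bash

python3 -m inch '{"jaw":[0.4,0.4,0.4,0.4],"linear":[[0,0,0.002],[0,0,0.002],[0,0,0.001],[0,0,0]],"roll":[0,0,0,0]}' | grep -E "tcp|ft"
for i in 1 2 3 4; do python3 -m inch '{"jaw":[0.4,0.4],"linear":[[0,0,0.001],[0,0,0]],"roll":[0,0]}' | grep -E "tcp|ft" ; done
```

```text
tcp_pos: [0.5454, -0.2291, 0.0988]
ft_force: [-0.5, 0.8, -1.8]
tcp_pos: [0.5454, -0.2291, 0.0977]
ft_force: [-0.4, 0.2, -2.2]
tcp_pos: [0.5454, -0.229, 0.0967]
ft_force: [0.3, 1.0, -2.7]
tcp_pos: [0.5455, -0.2291, 0.0965]
ft_force: [-2.6, 1.0, 3.4]
tcp_pos: [0.5456, -0.2291, 0.0965]
ft_force: [-5.4, 3.8, 12.3]
```

Contact at TCP z 0.0965, as predicted. Ease off 1 mm, release slowly and rise.

```bash

python3 -m inch '{"jaw":[0.4,0.4,0.6,0.75,0.85],"linear":[[0,0,-0.001],[0,0,0],[0,0,0],[0,0,0],[0,0,0]],"roll":[0,0,0,0,0]}' 20 | grep -E "tcp|ft|width|grip"
python3 -m inch '{"jaw":[1,1,1,1,1],"linear":[[0,0,0],[0,0,0],[0,0,0],[0,0,-0.006],[0,0,-0.012]],"roll":[0,0,0,0,0]}' | grep -E "tcp|ft|width|grip"
python3 -m inch '{"jaw":[1,1,1,1,1],"linear":[[0,0,-0.03],[0,0,-0.04],[0,0,-0.04],[0,0,-0.04],[0,0,-0.03]],"roll":[0,0,0,0,0]}' | grep -E "tcp|ft|width|grip"
python3 -m inch '{"jaw":[1,1,1,1],"linear":[[0.03,0,0],[0.03,0,0],[0,0,0],[0,0,0]],"roll":[0,0,0,0]}' | grep -E "tcp|ft|time"
python3 - <<'E'
from h import *
c=cap("wrist");a=cap("scene")
cv2.imwrite("pics/fin.png",cv2.cvtColor(np.hstack([cv2.resize(a["frame"][120:390,200:470],(420,420)),cv2.copyMakeBorder(cv2.resize(c["frame"],(380,238)),0,182,0,0,0)]),cv2.COLOR_RGB2BGR))
P=cloud(c);hsv=cv2.cvtColor(c["frame"],cv2.COLOR_RGB2HSV);m=cv2.inRange(hsv,(24,150,60),(34,255,255))
q=P[(m>0)&(abs(P[...,2]-.049)<.006)];q=q[q[:,1]>-.3];print(len(q),cv2.minAreaRect((q[:,:2]*1000).astype(np.float32)),np.median(q[:,2]))
E
```

```text
tcp_pos: [0.5457, -0.2292, 0.0958]
ft_force: [-0.0, 0.1, 0.1]
width: 0.0722
gripper_force: 0.0
tcp_pos: [0.5446, -0.2285, 0.113]
ft_force: [-0.7, -0.0, -0.1]
width: 0.0854
gripper_force: 0.0
tcp_pos: [0.5461, -0.2294, 0.2993]
ft_force: [0.5, -0.0, -0.3]
width: 0.0854
gripper_force: 0.0
time_s: 29.37
tcp_pos: [0.4847, -0.2311, 0.2953]
ft_force: [0.3, -0.5, 0.3]
3190 ((548.93408203125, -228.0256805419922), (150.0845489501953, 59.01655960083008), 1.95197331905365) 0.048949650399360445
```

View pics/fin.png

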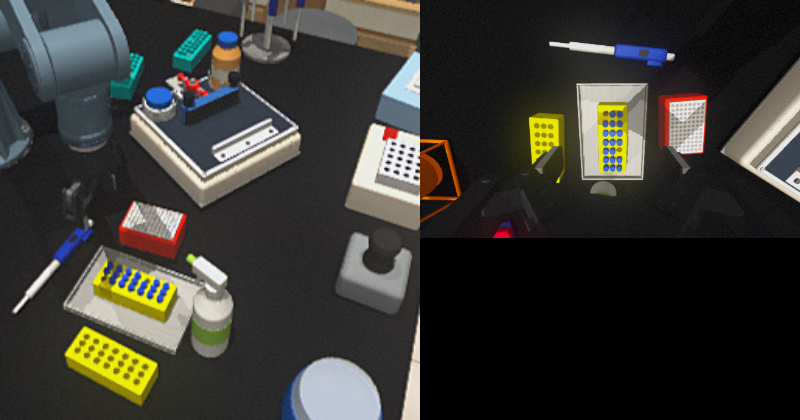

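The rack stands flat in the tray: its top is at 49 mm, as it should be, it is centred, and it is turned 2° like the tray. The bar is open, the nut is loose, and everything else is where it was.

```bash
python3 -c "
from cell import bot
print(bot.hand_in())"
```

```text
the job is handed in; nothing more can be done
None
```

The job is handed in at about 29 s of the 72 s allowed: the nut is turned about 350° clockwise and left loose, the bar is pushed back to its stop, and the vial rack stands upright and flat in the steel tray, with nothing else seen to have moved in the last pictures.

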